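Shut the control box and hold its recessed reset with the reset pin

TASK

First push the open front door of the blue welding control box fully shut, until it clicks in on its catch. Then take the yellow-handled reset pin out of the wooden tool block, reach its steel shaft down through the yellow-ringed hole in the box's top and press the red reset button fully down. Finish while still gripping the pin and holding the button down with the door shut, and leave everything else on the bench where it is.

Things in the scene. Friction and masses are not known exactly. Their poses are not given: they have to be found in the camera images.
- control_box: Blue steel box fixed to the bench, 160 mm deep (its x) x 200 mm wide (its y) x 170 mm high, top panel 4 mm thick. Origin at the centre of its underside; its -x side is the open front, facing roughly the robot; z up. Place and yaw vary. Two pilot lamps, 6 mm high, stand on the top panel, 60 to 85 mm to the -y side of the hole.
- aperture (a point): Centre of the round 20 mm hole in the top panel, at the panel's upper face, 170 mm above the bench; a yellow ring 3 mm high surrounds it. In the box frame it lies at x -25 mm, y +30 mm. The hole's axis is vertical; the bore below is clear, down to the red button.
- reset_cap: Red reset button, a 17 mm disc, straight below the hole; origin at the centre of its top face, which lies 35 mm below the panel's upper face when not pressed. Fingers do not fit through the hole.
- reset_press (a joint): How far the reset button is pressed, in m: 0 released, 0.008 fully down. Sprung: starts to move at about 2 N, fully down at about 5.2 N, and it springs back when let go.
- box_door (a joint): Angle of the grey front door, rad: 0 shut, growing as it swings out towards the robot; starts 0.4 to 0.7, hinged on the box's +y side (left as seen from the robot). Slight friction keeps it where it is left. A sprung catch resists over the last 0.11 rad (about 4 N at the free edge), then below about 0.04 rad snaps it in and keeps it shut; short of that it springs out.
- door_hinge (a point): Point on the door's vertical hinge axis, at mid height (84 mm above the bench) and mid thickness; axes turn with the door: x points into the box, -y runs along the panel to its free edge, z up. Panel 180 mm wide, 156 mm high, 12 mm thick; outer face at x -6 mm.
- door_edge (a point): Point on the flat outer face of the door, at its free edge, mid height (84 mm above the bench). A small black pull knob, 20 mm in diameter, stands 22 mm out from the face, 25 mm from this edge and 46 mm above the bench.
- reset_pin: Reset pin (stylus), loose, 145 mm long, about 60 g: yellow round handle 18 mm in diameter over its upper 70 mm, steel shaft 9 mm in diameter over its lower 75 mm. Stands upright in one of the three holes of the tool block, its foot 10 mm above the bench, about 40 mm deep in the hole. Origin at the centre of its foot (the tip), z along it up to the handle.
- pin_tip (a point): The foot (tip) of the reset pin's shaft, the end that presses the button.
- pin_handle (a point): Middle of the yellow handle, on the axis, 110 mm above the tip; grip about here.
- tool_block: Wooden block fixed to the bench, 60 mm (its x) x 165 mm (its y) x 50 mm high, with three 10.5 mm holes, 40 mm deep, in a row along its y at -50, 0 and +50 mm; the reset pin, the scriber and the reamer stand in them, in any order. Origin at the centre of its underside; place and yaw vary.
- spray_can: Green anti-spatter spray can with a red cap, 62 mm diameter, 190 mm tall, standing at the far side of the bench; origin at the centre of its base. To be left alone.
- bench_brush: Flat brush with a wooden handle lying on the bench to the right; origin under its middle. To be left alone.
- chipping_hammer: Hammer lying on the bench to the left; origin under its middle. To be left alone.
- magnet_square: Red triangular welding magnet lying flat, 90 x 90 x 18 mm; origin under its middle. To be left alone.
- tip_tray: Dark open steel tray of copper contact tips, 100 x 140 x 35 mm; origin at the centre of its underside. To be left alone.
- scriber: Scriber with a black handle, 125 mm tall, 16 mm diameter handle, standing in another hole of the tool block, same steel shaft as the reset pin; origin at its foot. To be left alone.
- nozzle_reamer: Nozzle reamer with a short blue handle, 110 mm tall, 22 mm diameter handle, brass shaft, standing in another hole of the tool block; origin at its foot. To be left alone.
Not all that is in view belongs to the job. There is more than one size of the reset_pin; the job needs the smaller.

How it is judged:
By the outcome, as a careful person would: the job done as asked, in the order asked, and still so for the second after the job is handed in, while the arm keeps its last pose, push and grip.
It also fails if it takes over 51 s, if anything falls off the work surface, if the arm or the gripper's body presses on something with over 40 N, if the wrist force passes 120 N, or if a joint passes its speed limit or range.

ROBOT

A 6-joint arm with a two-finger parallel gripper is mounted at the origin on the work surface. World frame = base frame: x ahead of the robot, y to its left, z up, the work surface at z = 0. Lengths are in m, angles in rad, forces in N, time in s.
With the tool pointing down it reaches from about 0.4 to 0.825 m from the base axis. Payload 7 kg.
Tool frame: the origin (TCP) lies on the centre line of the jaws, within the pads' length; the fingertips stand manip.tip_extent ahead of it and the grasp point (between the pads) lies 5 mm behind it (manip.tip_extent is the distance from the TCP to the fingertips, in m); z points along the fingers, y is the direction in which the jaws open and shut (so a half turn about z gives the same grasp; the last joint's range is limited). The gripper opens to 85 mm and grips with 20 to 120 N. Pads are 22 mm wide; open, the fingers measure 114 mm over their backs; the gripper's body (76 mm by 85 mm) begins 54 mm behind the grasp point. The pads swing forward as they close: fully open they stand 13 mm farther back than shut.
Start: joints at [0.288, 0.359, 0.012, 0, -1.224, -0.288], TCP at [0.675, -0, 0.215] pointing down, gripper open.
Joint ranges: [-3.07, 3.07], [-1.43, 2.12], [-1.02, 1.25], [-3.03, 1.67], [-3.05, -0], [-3.03, 3.03]. Speed limits (rad/s): [2.39, 2.39, 3.01, 3.14, 3.14, 3.14].

INTERFACE

Orientations are given as a rotation vector (axis times angle).
In Python, from plant import manip, get_image, workorder gives the robot as it stands. The module is installed in compiled form; this text tells all that it offers.
- The arm moves only by the tool jog_arm, never from a script. Its argument "increments" is a list of rows, each a list of 3 entries, a list of its own where there are three numbers: the closure, from 0 (fully open) to 1 (shut), then the shift along the tool's x, y, z in m, then the turn about the tool's z in rad. In form: [[hand, [dx, dy, dz], twist], ...]. A call has 1 to 8 rows; each row shifts and turns the commanded pose from where the row before left it, along the tool's axes as they then stand; what a row does not reach is not made up. A row lasts 1/12 s, in which the tool goes at most 41.7 mm and 7.16 degrees, less where a joint would pass 70% of its speed; a pose out of reach is approached as far as the arm can. A call with a gripper value outside its range is refused whole. The fingers move at their own pace and stop on an object; "squeeze" is the grip in N (left out, the last holds). Time passes only in rows, so rows that do not move let the fingers close. It gives the time, the measured TCP pose, the force and the opening at its end, in the units of the state.
- manip.sense(): the state, without advancing time (a new reading comes with each control period).
- get_image(name): name is "scene" or "side" or "wrist"; returns a dict with "image" (420x560x3 uint8, red, green, blue), "fx", "fy", "cx", "cy" (pixels), "T" (4x4, takes a point from camera to world coordinates). Camera axes: x right, y up, looking along -z (the intrinsics and any distortion apply to the point x, -y, -z); pixel columns grow to the right and rows downward; lengths in m; the calibration is good to about 2 mm. A picture is of the moment at which its call begins. There is no depth.
- workorder.close_job(): hands the job in, once; it reports no verdict.
The state is a dict: "clock": time; "joint_positions": joint angles; "dq": joint speeds; "effort": joint torques, N m; "tcp_pos": TCP position; "eef_rot": TCP orientation; "wrist_force": force on the tool from outside, world axes, zero at the start; "moment": the same for the moment, N m; "width": finger opening in m.
Only numpy, scipy, OpenCV 4.12 (cv2) and the standard library are available. Lean on these libraries where they do the work, as an engineer would, in place of code of your own. Each camera call takes 0.05 s, during which the arm holds its last target.

## Working session

There is one attempt and no reset: what is moved stays moved. The work goes in short steps, Python scripts to look and compute and a tool call to move; the robot and the scene stay as the last step left them, time stands still between calls to the robot, and variables do not carry over. Pictures are saved under pics/ and viewed, and the job is handed in when it is done.

Besides the shell and the picture viewer there is one more tool, called after "Call:" by a JSON object that holds its "op" and its "data", one argument or row to a line. jog_arm: Moves the arm, as the interface text tells. Its arguments: {"type":"object","properties":{"increments":{"type":"array"},"squeeze":{"type":"number"}},"required":["increments"]}

```bash
mkdir -p pics; python3 - <<'E'
from plant import manip,get_image
import cv2,numpy as np
print(manip.sense(), manip.tip_extent)
for n in ("scene","side","wrist"):
    d=get_image(n); print(n,d['fx'],d['fy'],d['cx'],d['cy'],[k for k in d]); print(np.round(d['T'],4).tolist())
    np.savez(f'{n}0.npz',**{k:d[k] for k in d})
    cv2.imwrite(f'pics/{n}0.png',cv2.resize(d['image'][:,:,::-1],(800,600),interpolation=cv2.INTER_CUBIC))
E
```

```text
{'clock': 0.0, 'joint_positions': array([ 2.88131029e-01,  3.59375806e-01,  1.10729886e-02, -3.45996507e-04,
       -1.22408844e+00, -2.88102814e-01]), 'dq': array([ 1.54729549e-04,  1.04548020e-03,  1.46656405e-03, -9.13378970e-06,
       -1.00877295e-03,  2.84325143e-04]), 'effort': array([ 2.55543900e-04, -5.83324420e+01,  2.93422562e+01,  6.93659976e+00,
       -6.00149287e-03, -1.14765509e-06]), 'tcp_pos': array([ 6.74502582e-01, -6.37876429e-06,  2.14377758e-01]), 'eef_rot': array([ 2.22046021e+00, -2.22065920e+00, -1.64358627e-03]), 'wrist_force': array([0.0185461 , 1.01158285, 0.13892024]), 'moment': array([0.0384337 , 0.05657592, 0.01597787]), 'width': 0.08510831153208125} 0.014
scene 458.6439121970642 458.6439121970642 277.62954468529284 208.0975037708532 ['image', 'fx', 'fy', 'cx', 'cy', 'T']
[[-0.4076, -0.5612, 0.7203, 1.48], [0.9129, -0.2317, 0.3361, 0.3878], [-0.0217, 0.7946, 0.6068, 0.8646], [0.0, 0.0, 0.0, 1.0]]
side 399.32816284116274 399.32816284116274 274.3108881016618 206.0251505398409 ['image', 'fx', 'fy', 'cx', 'cy', 'T']
[[0.8125, 0.3009, -0.4993, -0.0777], [-0.5825, 0.3858, -0.7154, -0.9765], [-0.0226, 0.8721, 0.4888, 0.7665], [0.0, 0.0, 0.0, 1.0]]
wrist 289.4083119099342 289.4083119099342 279.32164445058675 208.23790143981276 ['image', 'fx', 'fy', 'cx', 'cy', 'T']
[[-1.0, -0.0002, 0.0019, 0.6744], [-0.0003, -0.9627, -0.2705, -0.0697], [0.0019, -0.2705, 0.9627, 0.3723], [0.0, 0.0, 0.0, 1.0]]
```

View pics/scene0.png

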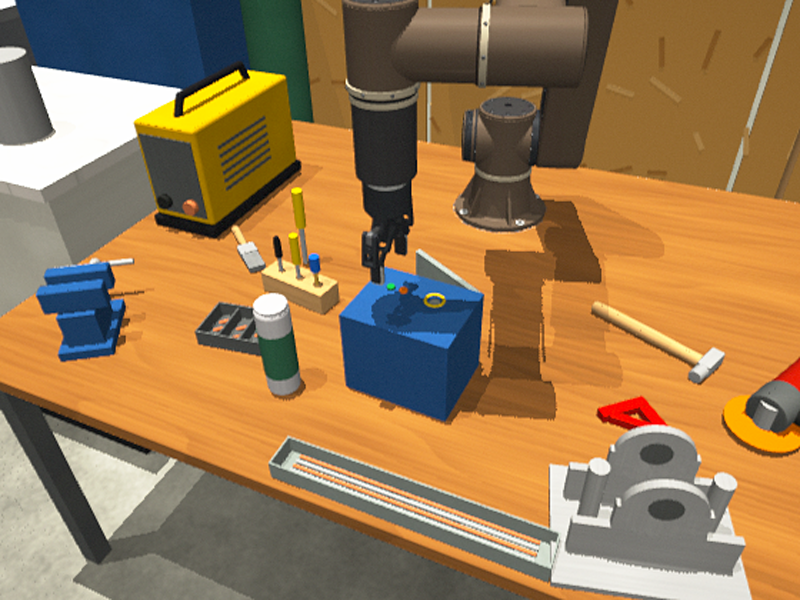

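View pics/side0.png

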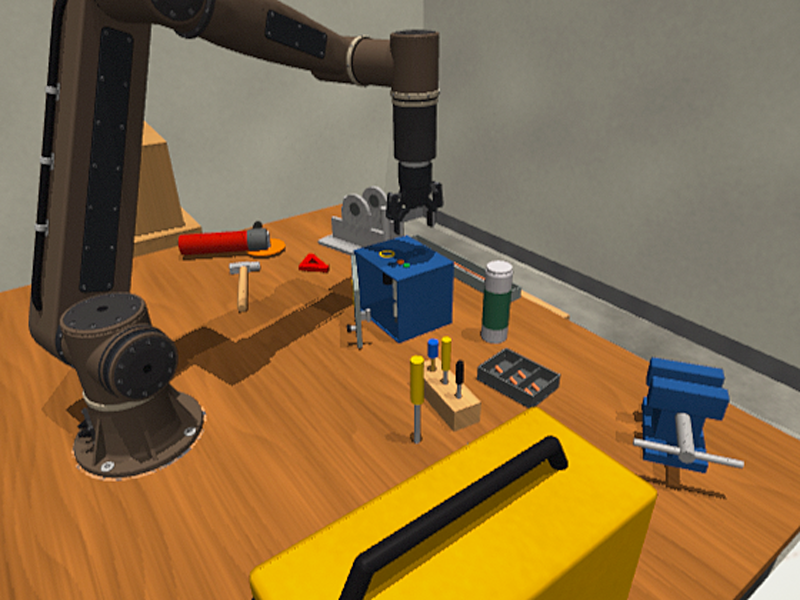

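View pics/wrist0.png

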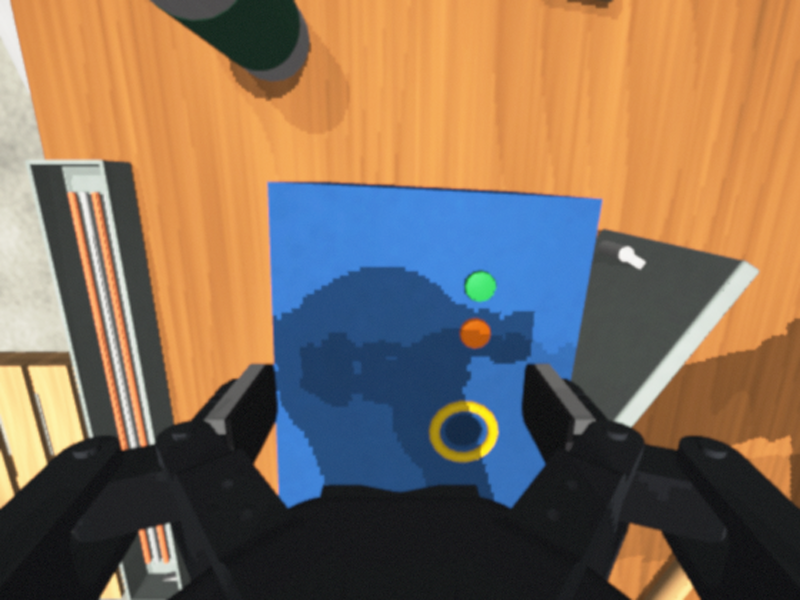

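The scene view shows the box at (410,340), with its ring at (434,299) and the door out at (450,270). The block is at (300,285) with black, yellow and blue tools, and a bigger yellow pin stands separately at (300,220). The wrist view shows the ring at (463,431), the lamps at (480,287) and (476,333), and the door's top edge from (750,268) to (620,420).

```bash
cat > h.py <<'E'
import numpy as np,cv2
def load(n): return dict(np.load(n+'.npz'))
def ray(d,u,v):
    c=np.array([(u-d['cx'])/d['fx'],-(v-d['cy'])/d['fy'],-1.]); T=d['T']
    return T[:3,3],T[:3,:3]@c
def plane(d,u,v,z):
    o,r=ray(d,u,v); return o+r*(z-o[2])/r[2]
def proj(d,p):
    T=d['T'];c=T[:3,:3].T@(np.asarray(p)-T[:3,3]); return d['cx']-d['fx']*c[0]/c[2], d['cy']+d['fy']*c[1]/c[2]
def tri(obs):
    A=np.zeros((3,3));b=np.zeros(3)
    for d,u,v in obs:
        o,r=ray(d,u,v);r=r/np.linalg.norm(r);P=np.eye(3)-np.outer(r,r);A+=P;b+=P@o
    return np.linalg.solve(A,b)
def crop(d,x0,y0,x1,y1,name,s=None):
    im=d['image'][y0:y1,x0:x1,::-1]; s=s or min(800/(x1-x0),600/(y1-y0))
    im=cv2.resize(im,None,fx=s,fy=s,interpolation=cv2.INTER_CUBIC)
    cv2.imwrite('pics/'+name+'.png',im); print(name,'scale',s,'off',x0,y0)
E
python3 - <<'E'
from h import *
s=load('scene0');a=load('side0');w=load('wrist0')
crop(s,150,120,270,220,'c_s1',6);crop(a,270,220,390,320,'c_a1',6)
crop(a,220,150,340,250,'c_a2',6);crop(s,230,165,350,295,'c_s2',4.6)
k=.7
print('ring',plane(w,463.5*k,431.5*k,.173))
for p in [(269,182),(600,199)]: print('boxcorner',plane(w,p[0]*k,p[1]*k,.17))
for p in [(752,266),(618,424)]: print('door',plane(w,p[0]*k,p[1]*k,.162))
E
```

```text
c_s1 scale 6 off 150 120
c_a1 scale 6 off 270 220
c_a2 scale 6 off 220 150
c_s2 scale 4.6 off 230 165
ring [0.63846865 0.06297202 0.173     ]
boxcorner [ 0.73525415 -0.06938635  0.17      ]
boxcorner [ 0.57822307 -0.06163101  0.17      ]
door [ 0.49115215 -0.02754185  0.162     ]
door [0.54727441 0.06542179 0.162     ]
```

View pics/c_s1.png

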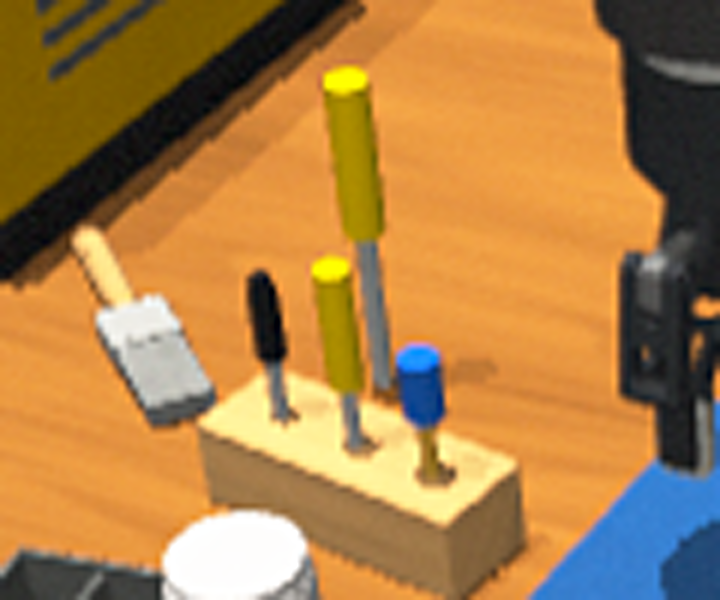

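View pics/c_a1.png

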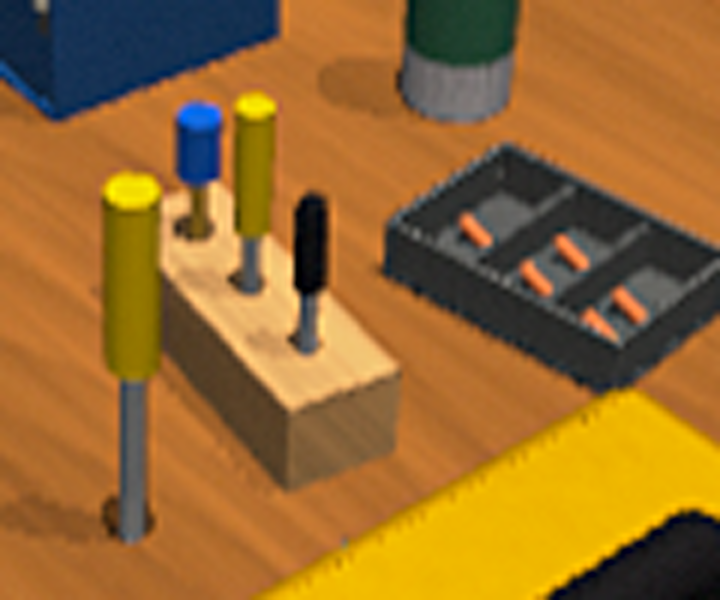

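View pics/c_a2.png

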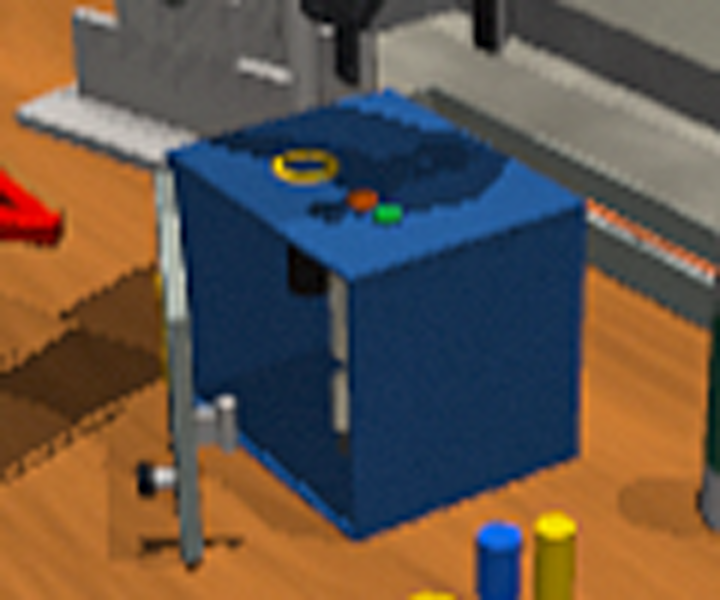

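View pics/c_s2.png

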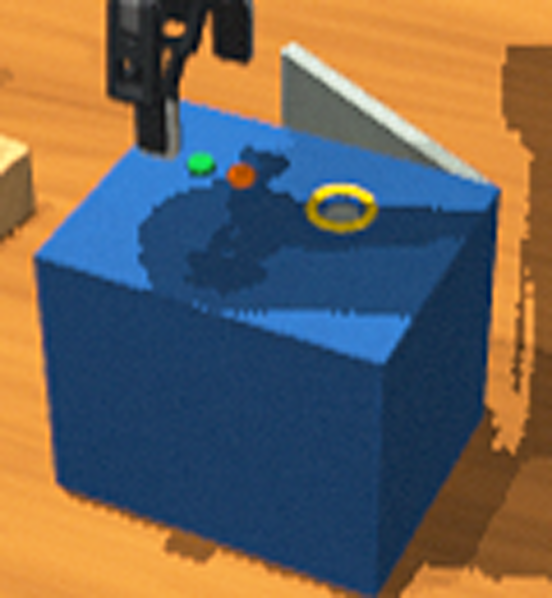

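```bash
python3 - <<'E'
from h import *
s=load('scene0');a=load('side0');w=load('wrist0')
S=lambda x,y:(150+x/6,120+y/6); A=lambda x,y:(270+x/6,220+y/6);A2=lambda x,y:(220+x/6,150+y/6);S2=lambda x,y:(230+x/4.6,165+y/4.6)
def both(n,ps,pa,z):
    print(n,'tri',tri([(s,*ps),(a,*pa)]),'s',plane(s,*ps,z)[:2],'a',plane(a,*pa,z)[:2])
both('pin top',S(332,268),A(257,104),.155)
both('pin hole',S(357,444),A(249,283),.05)
both('scr top',S(260,278),A(314,200),.135)
both('scr hole',S(284,413),A(306,345),.05)
both('rea top',S(419,354),A(199,115),.12)
both('rea hole',S(436,476),A(196,230),.05)
both('big top',S(346,82),A(132,187),.2)
both('big foot',S(385,392),A(132,535),.0)
both('ring',S2(342,208),A2(306,165),.173)
print('box corners scene',[plane(s,*S2(*p),.17)[:2] for p in [(37,258),(385,362),(498,188)]])
print('box corners side',[plane(a,*A2(*p),.17)[:2] for p in [(170,155),(353,277),(585,203),(388,92)]])
both('door top edge free',S2(290,48),A2(180,318),.162)
E
```

```text
pin top tri [ 0.52768802 -0.28752712  0.15476201] s [ 0.52696596 -0.28664293] a [ 0.52800699 -0.28888573]
pin hole tri [ 0.5285202  -0.28563962  0.0504443 ] s [ 0.52761004 -0.28572325] a [ 0.52914036 -0.28562542]
scr top tri [ 0.51977749 -0.33696538  0.13286398] s [ 0.52186608 -0.33431723] a [ 0.51822702 -0.33987503]
scr hole tri [ 0.51936619 -0.33588461  0.05026735] s [ 0.51810309 -0.33535686] a [ 0.52025841 -0.33665689]
rea top tri [ 0.5337601  -0.23908611  0.12031433] s [ 0.53231371 -0.23872923] a [ 0.5345646  -0.23983079]
rea hole tri [ 0.53602235 -0.23575769  0.04899495] s [ 0.5364003  -0.23446997] a [ 0.5355947  -0.23762918]
big top tri [ 0.41391171 -0.34241269  0.18925706] s [ 0.43054593 -0.33065195] a [ 0.4049009  -0.35452309]
big foot tri [ 0.41527499 -0.34124958 -0.0037127 ] s [ 0.42005388 -0.33828041] a [ 0.41276141 -0.34408407]
ring tri [0.63996556 0.06817148 0.17127065] s [0.64161238 0.06915314] a [0.63791535 0.06457345]
box corners scene [array([ 0.73900177, -0.06426067]), array([0.74525573, 0.13249594]), array([0.58907767, 0.13952242])]
box corners side [array([0.58643402, 0.13114819]), array([ 0.58052272, -0.05998297]), array([ 0.73580806, -0.06869979]), array([0.74292362, 0.12504324])]
door top edge free tri [ 0.49207527 -0.02425986  0.16028534] s [ 0.49282125 -0.02274536] a [ 0.49068512 -0.02878293]
```

Call:
{"op": "jog_arm", "data": {
  "increments": [
    [1,[-0.005,0.028,0],0],
    [1,[-0.005,0.028,0],0],
    [1,[-0.005,0.028,0],0],
    [1,[-0.005,0.028,0],0],
    [1,[-0.005,0.028,0],0],
    [1,[-0.005,0.028,0],0],
    [1,[-0.005,0.028,0],0],
    [1,[-0.005,0.028,0],0]
  ],
  "squeeze": 40
}}

```text
clock: 0.82
tcp_pos: [0.4495, 0.0399, 0.215]
eef_rot: [2.221, -2.222, -0.0]
wrist_force: [-0.8, 0.7, 0.7]
width: 0.0002
```

Call:
{"op": "jog_arm", "data": {
  "increments": [
    [1,[0,0,0],0.12],
    [1,[0,0,0],0.12],
    [1,[0,0,0],0.12],
    [1,[0,0,0],0.12],
    [1,[0,0,0],0.12],
    [1,[0,0,0],0.12],
    [1,[0,0,0],0.12],
    [1,[0,0,0],0.12]
  ]
}}

```text
clock: 1.48
tcp_pos: [0.4508, 0.0399, 0.2152]
eef_rot: [0.936, -2.999, -0.0]
wrist_force: [0.4, -0.6, -0.3]
width: 0.0001
```

Call:
{"op": "jog_arm", "data": {
  "increments": [
    [1,[0,0,0],0.12],
    [1,[0,0,0],0.12],
    [1,[0,0,0],0.12],
    [1,[0,0,0],0.12],
    [1,[0,0,0],0.12],
    [1,[0,0,0],0.0],
    [1,[0,0,0],0]
  ]
}}

```text
clock: 2.07
tcp_pos: [0.4509, 0.0399, 0.2152]
eef_rot: [0.023, -3.141, 0.0]
wrist_force: [0.0, 0.2, 0.3]
width: 0.0001
```

Call:
{"op": "jog_arm", "data": {
  "increments": [
    [1,[0,0,0.021],0],
    [1,[0,0,0.022],0],
    [1,[0,0,0.022],0],
    [1,[0,0,0.021],0],
    [1,[-0.01,-0.015,0],0],
    [1,[-0.01,-0.015,0],0],
    [1,[0,0,0],0]
  ]
}}

```text
clock: 2.65
tcp_pos: [0.4722, 0.0089, 0.1288]
eef_rot: [0.024, -3.141, 0.001]
wrist_force: [-0.2, -0.3, 0.2]
width: 0.0004
```

```bash
python3 - <<'E'
from plant import get_image
from h import *
for n in ("side","wrist"):
    d=get_image(n); np.savez(n+'1.npz',**d)
crop(load('side1'),200,110,340,250,'side1');crop(load('wrist1'),0,0,560,420,'wrist1')
E
```

```text
side1 scale 4.285714285714286 off 200 110
wrist1 scale 1.4285714285714286 off 0 0
```

View pics/side1.png

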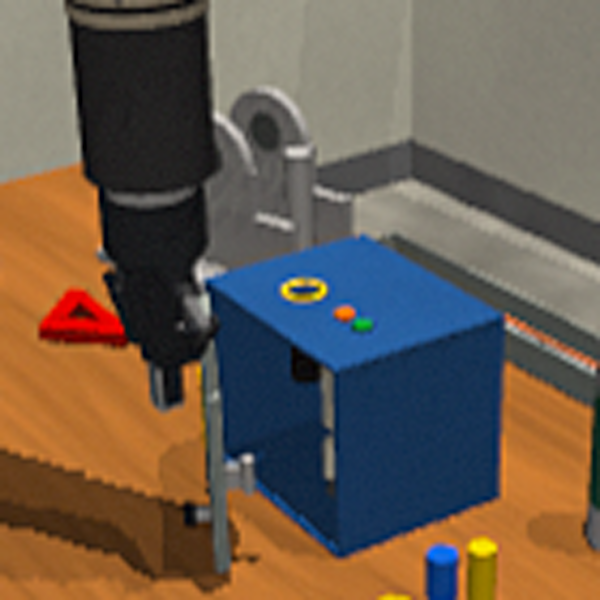

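View pics/wrist1.png

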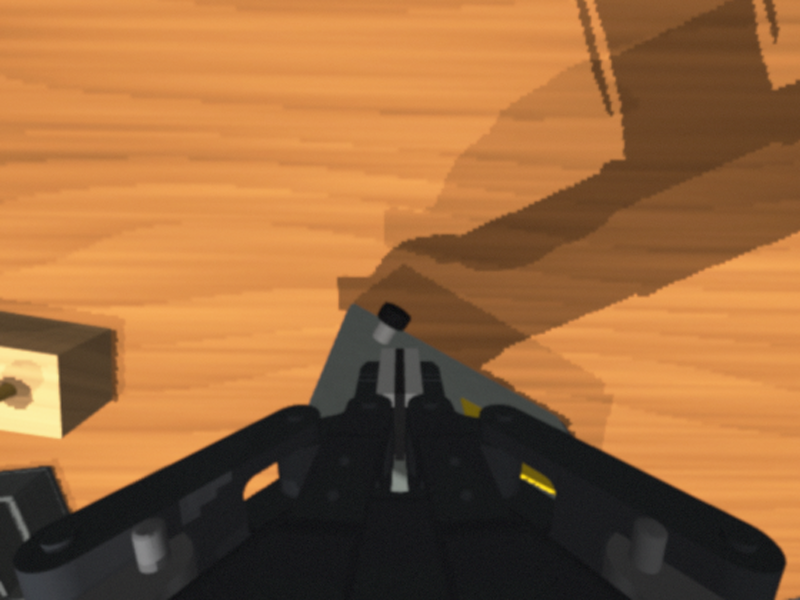

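The wrist view shows the fingertips at (400,370) standing just outside the panel, inboard of the knob at (393,318). Next I push.

Call:
{"op": "jog_arm", "data": {
  "increments": [
    [1,[-0.007,-0.001,0],0],
    [1,[-0.007,-0.001,0],0],
    [1,[-0.007,-0.001,0],0],
    [1,[-0.007,-0.002,0],0],
    [1,[-0.007,-0.002,0],0],
    [1,[-0.007,-0.002,0],0],
    [1,[-0.006,-0.002,0],0],
    [1,[-0.006,-0.002,0],0]
  ]
}}

```text
clock: 3.42
tcp_pos: [0.5261, -0.0025, 0.1292]
eef_rot: [0.017, -3.141, 0.0]
wrist_force: [-1.5, 0.4, -0.4]
width: -0.0003
```

Call:
{"op": "jog_arm", "data": {
  "increments": [
    [1,[-0.004,-0.001,0],0],
    [1,[-0.004,-0.001,0],0],
    [1,[-0.004,-0.001,0],0],
    [1,[-0.004,-0.001,0],0],
    [1,[-0.004,-0.001,0],0],
    [1,[0,0,0],0]
  ]
}}

```text
clock: 3.92
tcp_pos: [0.546, -0.007, 0.1292]
eef_rot: [0.017, -3.141, -0.0]
wrist_force: [-0.4, 1.1, -0.2]
width: -0.0002
```

```bash
python3 - <<'E'
from plant import get_image
from h import *
for n in ("side","scene"):
    d=get_image(n); np.savez(n+'2.npz',**d)
crop(load('side2'),200,110,340,250,'side2');crop(load('scene2'),220,110,360,240,'scene2')
E
```

```text
side2 scale 4.285714285714286 off 200 110
scene2 scale 4.615384615384615 off 220 110
```

View pics/side2.png

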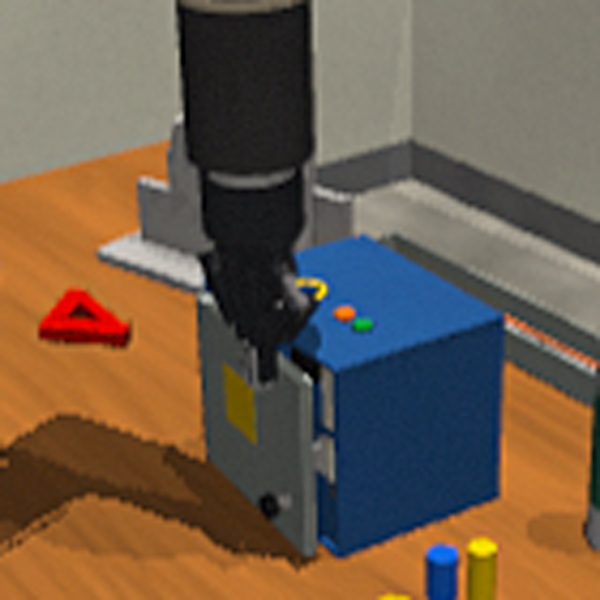

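View pics/scene2.png

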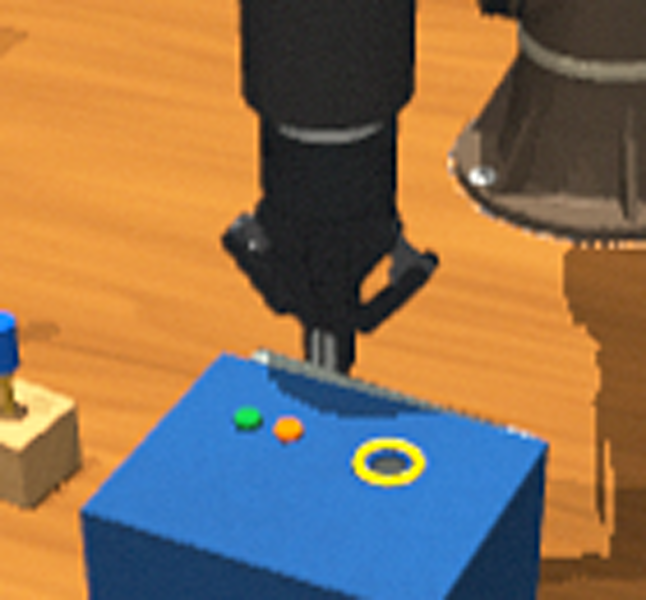

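The door is nearly shut, with its free edge at (310,380) in the side view and a remaining gap of about 15-20 mm. I'll continue more slowly.

Call:
{"op": "jog_arm", "data": {
  "increments": [
    [1,[-0.003,0,0],0],
    [1,[-0.003,0,0],0],
    [1,[-0.003,0,0],0],
    [1,[-0.002,0,0],0]
  ]
}}

```text
clock: 4.35
tcp_pos: [0.556, -0.007, 0.1293]
eef_rot: [0.017, -3.14, 0.001]
wrist_force: [-8.6, 1.9, 6.6]
width: 0.0002
```

Call:
{"op": "jog_arm", "data": {
  "increments": [
    [1,[-0.002,0,0],0],
    [1,[-0.002,0,0],0],
    [1,[0,0,0],0]
  ]
}}

```text
clock: 4.6
tcp_pos: [0.5559, -0.0076, 0.1286]
eef_rot: [0.015, -3.133, 0.002]
wrist_force: [-18.2, 2.0, 11.4]
width: 0.0
```

```bash
python3 - <<'E'
from plant import get_image
from h import *
for n in ("side",):
    d=get_image(n); np.savez(n+'3.npz',**d)
crop(load('side3'),240,150,330,245,'side3')
E
```

```text
side3 scale 6.315789473684211 off 240 150
```

View pics/side3.png

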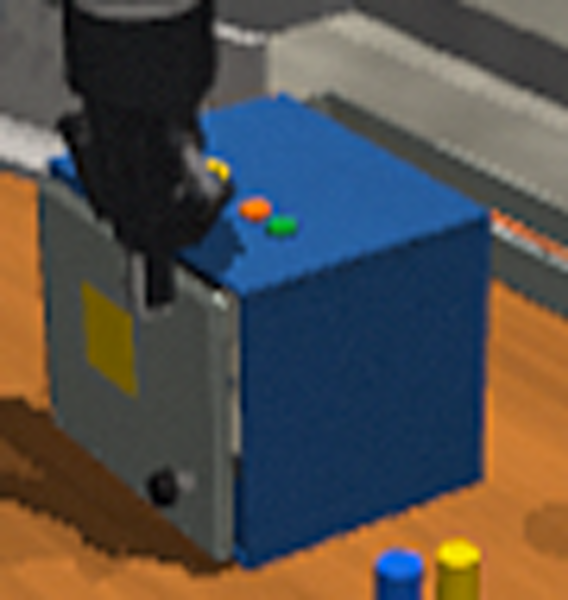

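Call:
{"op": "jog_arm", "data": {
  "increments": [
    [1,[0.005,0,0],0],
    [1,[0.02,0,0],0],
    [1,[0.03,0,0],0],
    [1,[0,0,0],0]
  ]
}}

```text
clock: 4.98
tcp_pos: [0.5016, -0.0079, 0.1291]
eef_rot: [0.016, -3.14, -0.001]
wrist_force: [-1.8, -0.5, 0.1]
width: 0.0002
```

```bash
python3 - <<'E'
from plant import get_image
from h import *
for n in ("side","wrist"):
    d=get_image(n); np.savez(n+'4.npz',**d)
crop(load('side4'),240,150,330,245,'side4')
crop(load('wrist4'),0,0,560,420,'wrist4')
E
```

```text
side4 scale 6.315789473684211 off 240 150
wrist4 scale 1.4285714285714286 off 0 0
```

View pics/side4.png

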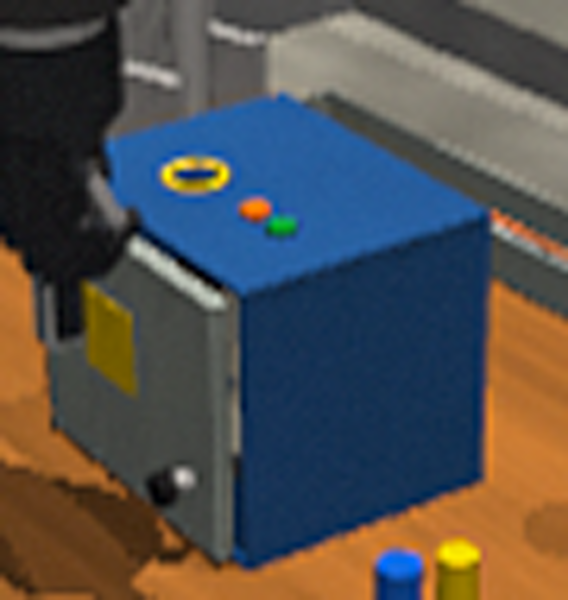

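View pics/wrist4.png

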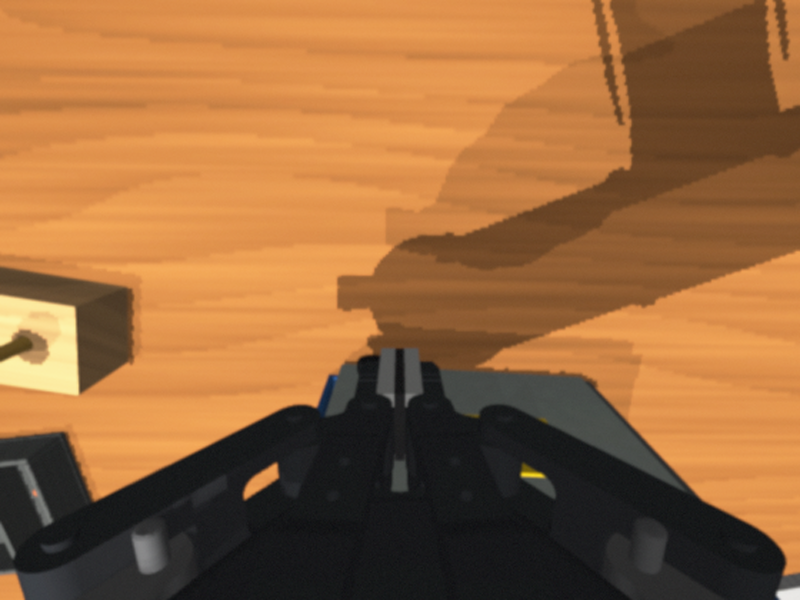

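```bash
cat >> h.py <<'E'
def door(box,th,hx=-0.086,hy=0.09):
    x,y,q=box; R=lambda a:np.array([[np.cos(a),-np.sin(a)],[np.sin(a),np.cos(a)]])
    H=np.array([x,y])+R(q)@np.array([hx,hy])
    # opening: free edge (-y) swings to -x  => rotate by -th
    f=lambda px,py,z:[*(H+R(q-th)@np.array([px,py])),z]
    return f
E
python3 - <<'E'
from h import *
from scipy.optimize import least_squares
s=load('scene0');a=load('side0');w=load('wrist0')
S2=lambda x,y:(230+x/4.6,165+y/4.6);A2=lambda x,y:(220+x/6,150+y/6)
k=.7
obs=[(w,(269*k,182*k),(.08,-.1)),(w,(600*k,199*k),(-.08,-.1)),(w,(463.5*k,431.5*k),(-.025,.03)),
(s,S2(37,258),(.08,-.1)),(s,S2(385,362),(.08,.1)),(s,S2(498,188),(-.08,.1)),(s,S2(342,208),(-.025,.03)),
(a,A2(170,155),(-.08,.1)),(a,A2(353,277),(-.08,-.1)),(a,A2(585,203),(.08,-.1)),(a,A2(388,92),(.08,.1)),(a,A2(306,165),(-.025,.03))]
def res(p):
    r=[]
    for d,uv,(bx,by) in obs:
        z=.173 if bx==-.025 else .17
        c,sn=np.cos(p[2]),np.sin(p[2])
        P=[p[0]+c*bx-sn*by,p[1]+sn*bx+c*by,z]; q=plane(d,*uv,z)
        r+=[q[0]-P[0],q[1]-P[1]]
    return np.array(r)
f=least_squares(res,[.66,.03,-.035],loss='soft_l1',f_scale=.003);print(f.x);print(np.round(res(f.x)*1e3,1).reshape(-1,2).tolist())
b=f.x;c,sn=np.cos(b[2]),np.sin(b[2])
print('aperture',b[0]+c*-.025-sn*.03,b[1]+sn*-.025+c*.03)
np.save('box.npy',b)
d=load('side4');im=d['image'][:,:,::-1].copy()
im=cv2.resize(im[150:245,240:330],None,fx=6.3,fy=6.3,interpolation=cv2.INTER_CUBIC)
def ln(P,Q,col):
    p=[tuple(int(round(6.3*(t-o))) for t,o in zip(proj(d,X),(240,150))) for X in (P,Q)];cv2.line(im,*p,col,1)
R=np.array([[c,-sn],[sn,c]])
for z in (0,.17):
    C=[[*(b[:2]+R@np.array(t)),z] for t in [(-.08,-.1),(-.08,.1),(.08,.1),(.08,-.1)]]
    for i in range(4): ln(C[i],C[(i+1)%4],(255,255,255))
for th,col in ((0,(0,255,0)),(.1,(0,0,255))):
    g=door(b,th)
    E=[g(-.006,0,.006),g(-.006,-.18,.006),g(-.006,-.18,.162),g(-.006,0,.162)]
    for i in range(4): ln(E[i],E[(i+1)%4],col)
cv2.imwrite('pics/ov4.png',im)
E
```

```text
[ 0.66215006  0.03464014 -0.04263395]
[[-2.6, -0.7], [0.3, 0.2], [0.0, -2.7], [1.2, 4.4], [-1.1, 1.4], [2.6, 1.6], [3.2, 3.5], [-0.1, -6.8], [2.6, 1.9], [-2.0, -0.0], [-3.4, -6.1], [-0.5, -1.1]]
aperture 0.638451407256651 0.06567840874933575
```

View pics/ov4.png

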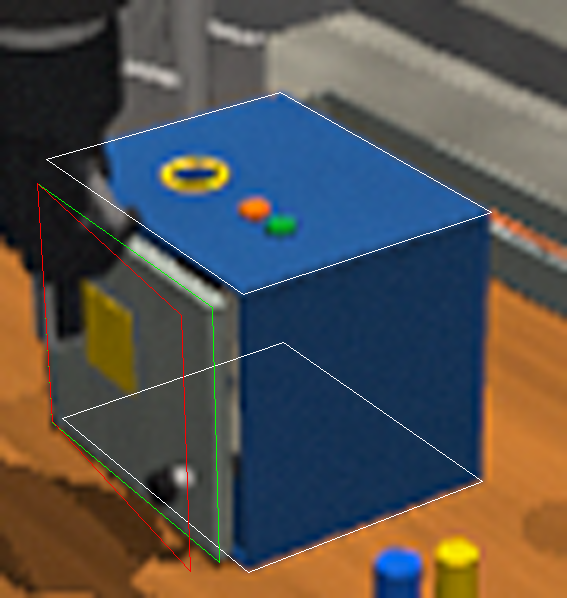

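The model for a shut door (green) overlays the panel, and the door stayed there after I let go, so it is latched. Next, the pin.

Call:
{"op": "jog_arm", "data": {
  "increments": [
    [1,[0,0,-0.03],0],
    [0,[0,0,-0.03],0],
    [0,[0,0,-0.03],0],
    [0,[-0.004,-0.035,0],0],
    [0,[-0.004,-0.035,0],0],
    [0,[-0.004,-0.035,0],0],
    [0,[-0.003,-0.035,0],0],
    [0,[-0.003,-0.035,0],0]
  ]
}}

```text
clock: 5.75
tcp_pos: [0.5268, -0.1841, 0.2197]
eef_rot: [-0.018, 3.14, -0.001]
wrist_force: [1.8, 0.5, 0.3]
width: 0.0833
```

Call:
{"op": "jog_arm", "data": {
  "increments": [
    [0,[-0.003,-0.035,0],0],
    [0,[-0.003,-0.035,0],0],
    [0,[-0.003,-0.034,0],0],
    [0,[0,0,0],-0.117],
    [0,[0,0,0],-0.117],
    [0,[0,0,0],-0.117],
    [0,[0,0,0],-0.117],
    [0,[0,0,0],-0.117]
  ]
}}

```text
clock: 6.42
tcp_pos: [0.5366, -0.2869, 0.2192]
eef_rot: [-0.93, 3.0, -0.001]
wrist_force: [0.3, -0.3, 0.3]
width: 0.0851
```

Call:
{"op": "jog_arm", "data": {
  "increments": [
    [0,[0,0,0],-0.117],
    [0,[0,0,0],-0.117],
    [0,[0,0,0],-0.117],
    [0,[0,0,0],-0.117],
    [0,[0,0,0],-0.117],
    [0,[0,0,0],-0.117],
    [0,[0,0,0],-0.117],
    [0,[0,0,0],0]
  ]
}}

```text
clock: 7.08
tcp_pos: [0.5366, -0.2866, 0.2193]
eef_rot: [-2.048, 2.382, -0.001]
wrist_force: [0.6, 1.0, -0.5]
width: 0.0853
```

```bash
python3 - <<'E'
from plant import get_image
from h import *
for n in ("scene","side","wrist"):
    d=get_image(n); np.savez(n+'5.npz',**d)
crop(load('side5'),210,140,350,245,'side5')
crop(load('wrist5'),0,0,560,420,'wrist5')
crop(load('scene5'),150,100,350,250,'scene5',4)
E
```

```text
side5 scale 5.714285714285714 off 210 140
wrist5 scale 1.4285714285714286 off 0 0
scene5 scale 4 off 150 100
```

View pics/side5.png

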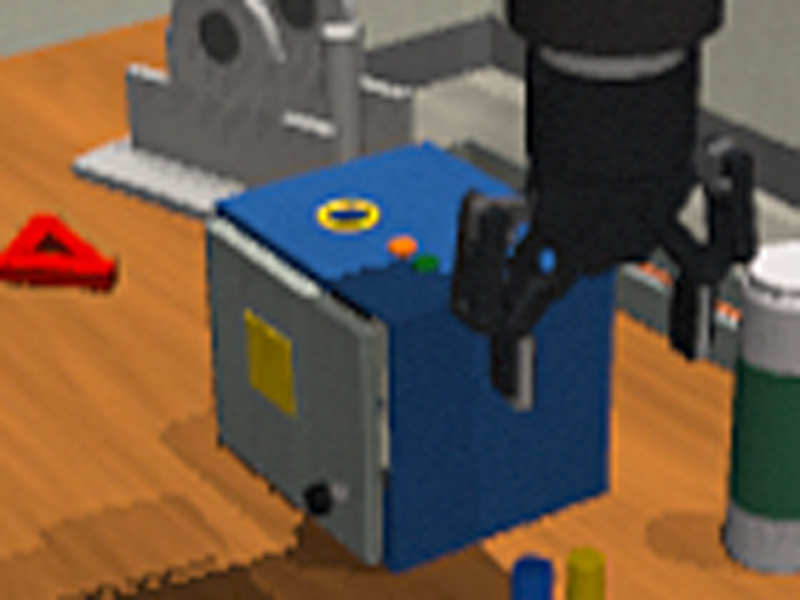

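View pics/wrist5.png

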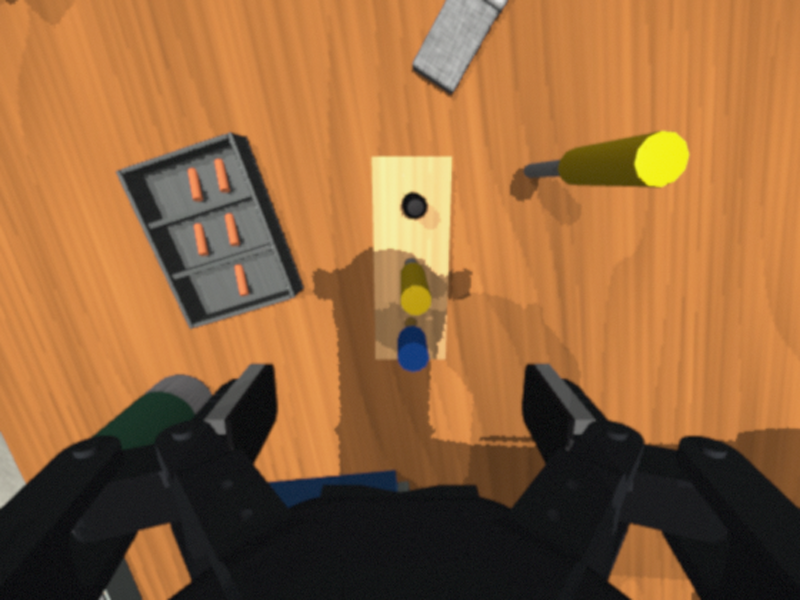

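View pics/scene5.png

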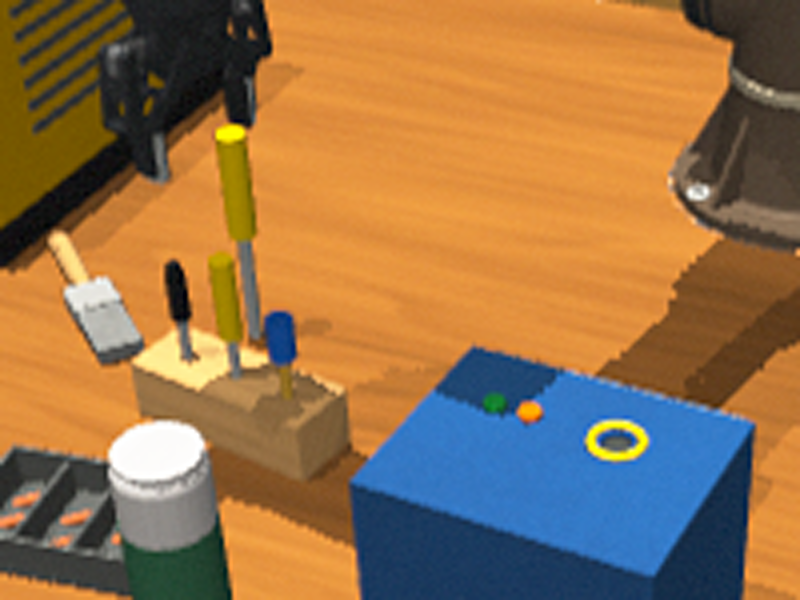

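The side view shows the door flush and shut. The wrist view shows the pin's top at (416,300) and the hole at about (410,262), with the block row lying along the image's vertical axis.

```bash
python3 - <<'E'
from h import *
from plant import manip
from scipy.spatial.transform import Rotation as Ro
w=load('wrist5');k=.7
st=manip.sense();R=Ro.from_rotvec(st['eef_rot']).as_matrix();t=st['tcp_pos'];print(t,np.round(R,3).tolist())
p=plane(w,416*k,299.5*k,.155);print('pin top',p)
print('scr top',plane(w,414*k,205.5*k,.135),'rea top',plane(w,413*k,355*k,.12), 'big',plane(w,663*k,158*k,.2))
for q in (p,np.array([.528,-.2865,.155])):
    q=q.copy();q[2]=.115;print('tool delta',R.T@(q-t))
E
```

```text
[ 0.53606201 -0.28639822  0.219212  ] [[-0.159, -0.987, 0.0], [-0.987, 0.159, -0.0], [0.0, -0.0, -1.0]]
pin top [ 0.52560721 -0.29105364  0.155     ]
scr top [ 0.51852479 -0.34078978  0.135     ] rea top [ 0.53345839 -0.24288395  0.12      ] big [ 0.41754338 -0.34725544  0.2       ]
tool delta [0.00624679 0.00960133 0.10421089]
tool delta [0.00136999 0.00796487 0.10421052]
```

Call:
{"op": "jog_arm", "data": {
  "increments": [
    [0,[0.003,0.0085,0.01],0],
    [0,[0,0,0.02],0],
    [0,[0,0,0.02],0],
    [0,[0,0,0.02],0],
    [0,[0,0,0.02],0],
    [0,[0,0,0.014],0],
    [0,[0,0,0],0]
  ]
}}

```text
clock: 7.82
tcp_pos: [0.5249, -0.2872, 0.1121]
eef_rot: [2.036, -2.389, -0.007]
wrist_force: [-0.7, 0.2, 0.4]
width: 0.0853
```

```bash
python3 - <<'E'
from plant import get_image
from h import *
for n in ("scene","wrist"):
    d=get_image(n); np.savez(n+'6.npz',**d)
crop(load('wrist6'),140,170,420,380,'wrist6')
crop(load('scene6'),150,100,270,220,'scene6',5)
E
```

```text
wrist6 scale 2.857142857142857 off 140 170
scene6 scale 5 off 150 100
```

View pics/wrist6.png

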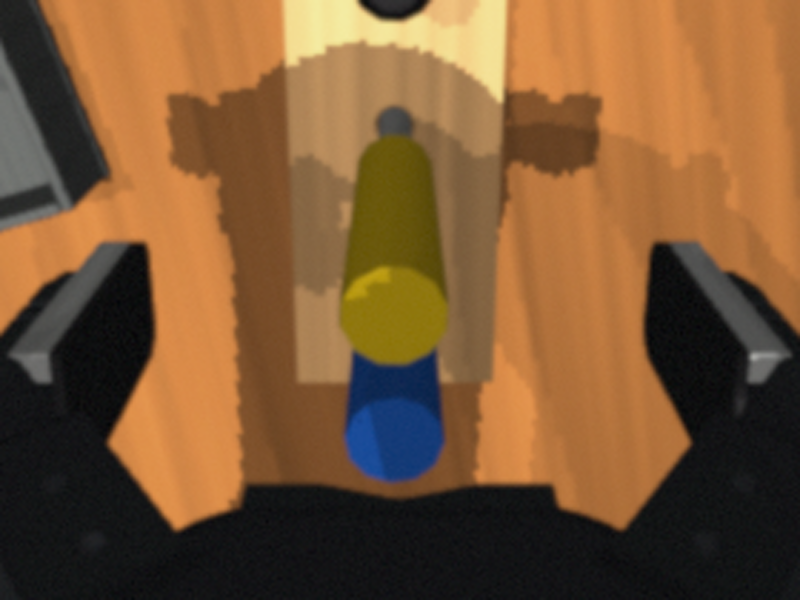

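View pics/scene6.png

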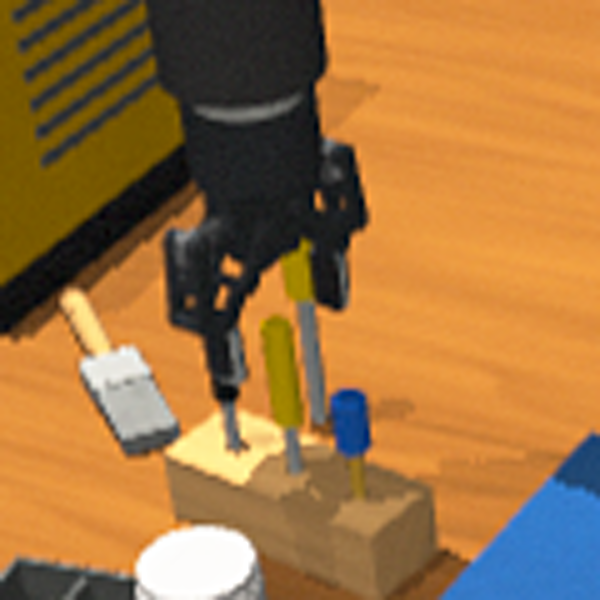

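```bash
python3 - <<'E'
from h import *
from plant import manip
w=load('wrist6');t=manip.sense()['tcp_pos'];print(t)
for z in (.155,):
    u,v=proj(w,[t[0],t[1],z]);print((u-140)*2.857,(v-170)*2.857)
print(plane(w,140+394/2.857,170+315/2.857,.155))
E
```

```text
[ 0.52681444 -0.28796773  0.11534283]
391.06141905898534 332.45540820697664
[ 0.52586311 -0.29094846  0.155     ]
```

The pin sits centred between the jaws, its top at (394,315) in the crop, so I close on it.

Call:
{"op": "jog_arm", "data": {
  "increments": [
    [0.5,[0.001,0,0],0],
    [0.8,[0,0,0],0],
    [1,[0,0,0],0],
    [1,[0,0,0],0],
    [1,[0,0,0],0],
    [1,[0,0,0],0],
    [1,[0,0,0],0],
    [1,[0,0,0],0]
  ],
  "squeeze": 60
}}

```text
clock: 8.58
tcp_pos: [0.5268, -0.2889, 0.1159]
eef_rot: [-2.042, 2.387, -0.001]
wrist_force: [-1.9, 0.8, 4.4]
width: 0.0148
```

Call:
{"op": "jog_arm", "data": {
  "increments": [
    [1,[0,0,-0.005],0],
    [1,[0,0,-0.015],0],
    [1,[0,0,-0.02],0],
    [1,[0,0,-0.02],0],
    [1,[0,0,-0.03],0],
    [1,[0,0,-0.03],0],
    [1,[0,0,-0.03],0],
    [1,[0,0,-0.03],0]
  ]
}}

```text
clock: 9.25
tcp_pos: [0.526, -0.2885, 0.2967]
eef_rot: [2.042, -2.388, -0.001]
wrist_force: [1.4, 0.6, -0.5]
width: 0.0147
```

Call:
{"op": "jog_arm", "data": {
  "increments": [
    [1,[0,0,-0.015],0],
    [1,[0,0,0],0],
    [1,[0,0,0],0]
  ]
}}

```text
clock: 9.5
tcp_pos: [0.5266, -0.2886, 0.311]
eef_rot: [-2.041, 2.387, -0.001]
wrist_force: [1.1, 1.6, -1.3]
width: 0.0149
```

```bash
python3 - <<'E'
from plant import get_image,manip
from h import *
print(manip.sense()['tcp_pos'],manip.sense()['eef_rot'])
for n in ("scene","side","wrist"):
    d=get_image(n); np.savez(n+'7.npz',**d)
crop(load('wrist7'),0,0,560,420,'wrist7')
crop(load('scene7'),150,50,270,200,'scene7',4)
crop(load('side7'),260,150,380,310,'side7',4)
E
```

```text
[ 0.5266283  -0.28860863  0.31102469] [-2.04053886e+00  2.38691464e+00 -1.46688839e-03]
wrist7 scale 1.4285714285714286 off 0 0
scene7 scale 4 off 150 50
side7 scale 4 off 260 150
```

View pics/wrist7.png

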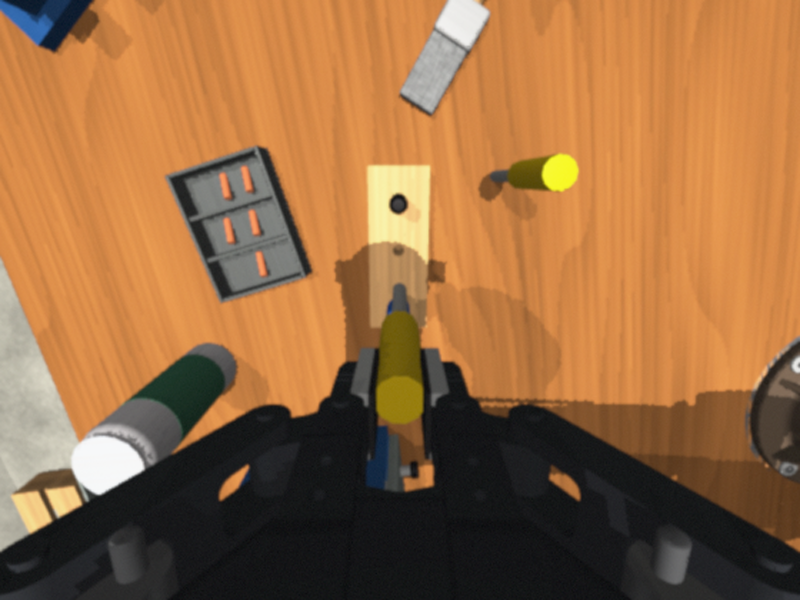

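View pics/scene7.png

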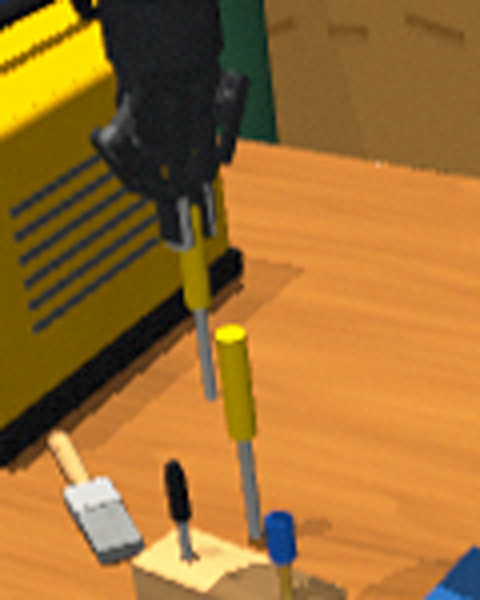

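View pics/side7.png

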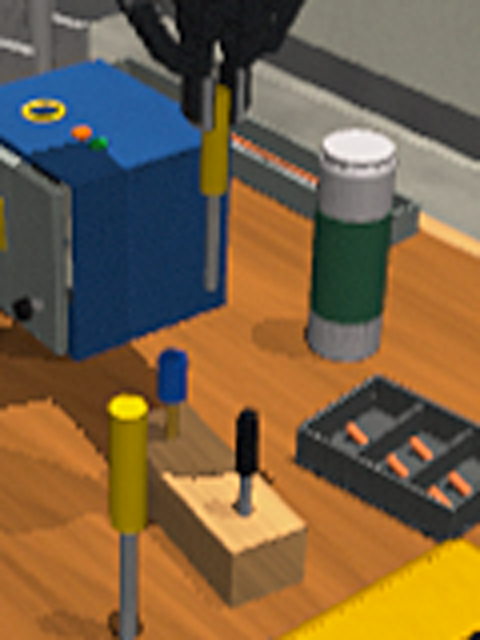

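```bash
python3 - <<'E'
from h import *
from scipy.spatial.transform import Rotation as Ro
s=load('scene7');a=load('side7');w=load('wrist7')
S=lambda x,y:(150+x/4,50+y/4);A=lambda x,y:(260+x/4,150+y/4)
t=np.array([.5266,-.2886,.311])
p=tri([(s,*S(211,398)),(a,*A(212,290))]);q=tri([(s,*S(198,308)),(a,*A(214,193))])
print('tip',p,p-t,'hb',q,q-t)
print('pred tip px',[(proj(s,t+[0,0,-.105])-np.array((150,50)))*4,(proj(a,t+[0,0,-.105])-np.array((260,150)))*4])
print('pred tip wrist*1.43',np.array(proj(w,t+[0,0,-.105]))/.7, np.array(proj(w,t+[0,0,-.03]))/.7)
E
```

```text
tip [ 0.52550527 -0.28994522  0.20426846] [-0.00109473 -0.00134522 -0.10673154] hb [ 0.5265503  -0.2888949   0.27679456] [-4.97046186e-05 -2.94900120e-04 -3.42054440e-02]
pred tip px [array([210.89018898, 397.18532988]), array([211.31578483, 286.24774629])]
pred tip wrist*1.43 [397.11064406 291.95104828] [396.75233542 332.48102223]
```

Call:
{"op": "jog_arm", "data": {
  "increments": [
    [1,[-0.03,-0.0045,0],0],
    [1,[-0.03,-0.0045,0],0],
    [1,[-0.03,-0.0045,0],0],
    [1,[-0.03,-0.0045,0],0],
    [1,[-0.03,-0.0045,0],0],
    [1,[-0.03,-0.0045,0],0],
    [1,[-0.03,-0.0045,0],0],
    [1,[-0.03,-0.0045,0],0]
  ]
}}

```text
clock: 10.32
tcp_pos: [0.5991, -0.0558, 0.309]
eef_rot: [2.04, -2.386, -0.002]
wrist_force: [1.2, -0.7, -1.0]
width: 0.015
```

Call:
{"op": "jog_arm", "data": {
  "increments": [
    [1,[-0.03,-0.0045,0],0],
    [1,[-0.03,-0.0045,0],0],
    [1,[-0.03,-0.0045,0],0],
    [1,[-0.02,-0.0025,0],0],
    [1,[-0.0177,-0.0022,0],0],
    [1,[0,0,0.015],0],
    [1,[0,0,0],0],
    [1,[0,0,0],0]
  ]
}}

```text
clock: 10.98
tcp_pos: [0.6364, 0.0658, 0.2938]
eef_rot: [2.04, -2.385, -0.002]
wrist_force: [-0.3, -0.4, 0.2]
width: 0.0151
```

```bash
python3 - <<'E'
from plant import get_image,manip
from h import *
t=manip.sense()['tcp_pos'];print(t,manip.sense()['eef_rot'])
for n in ("scene","side","wrist"):
    d=get_image(n); np.savez(n+'8.npz',**d)
crop(load('wrist8'),160,150,400,330,'wrist8')
crop(load('scene8'),270,140,340,240,'scene8',6)
crop(load('side8'),230,110,310,210,'side8',6)
b=np.load('box.npy')
E
```

```text
[0.63641979 0.06583654 0.29381881] [ 2.03968414e+00 -2.38520016e+00 -1.79786617e-03]
wrist8 scale 3.3333333333333335 off 160 150
scene8 scale 6 off 270 140
side8 scale 6 off 230 110
```

View pics/wrist8.png

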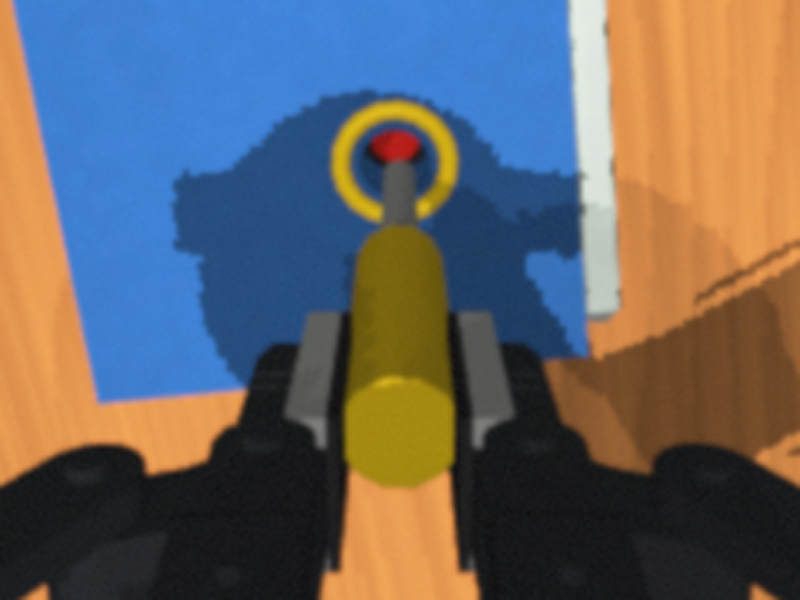

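View pics/scene8.png

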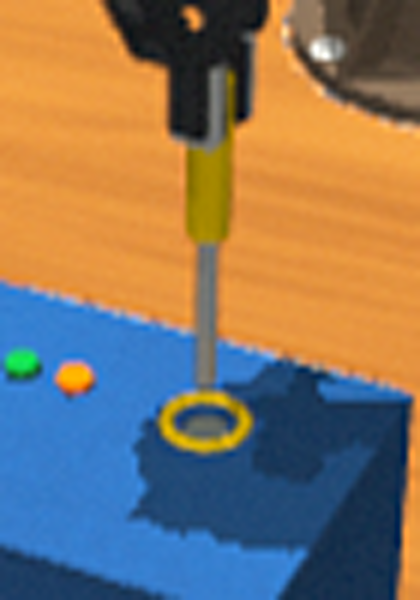

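View pics/side8.png

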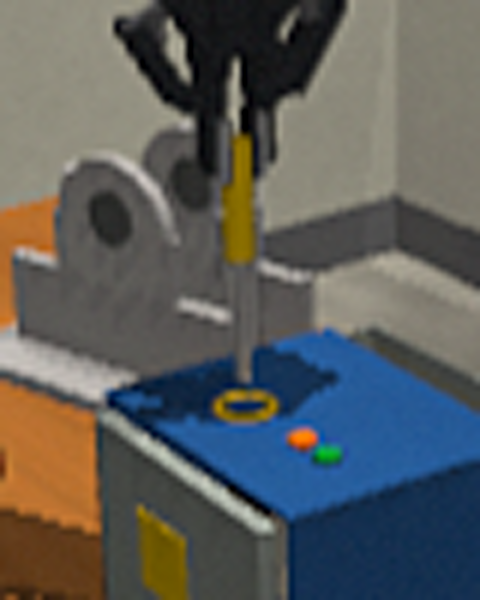

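```bash
python3 - <<'E'
from h import *
t=np.array([.6364,.0658,.2938])
for n,r,tp,f,o in (('scene8',(206,422),(205,385),6,(270,140)),('side8',(246,406),(245,381),6,(230,110)),('wrist8',(395,163),(398,165),3.3333,(160,150))):
    d=load(n);o=np.array(o)
    pr=plane(d,*(np.array(r)/f+o),.173);pt=plane(d,*(np.array(tp)/f+o),.188)
    print(n,'ring',pr,'tip',pt,'ring-tip',(pr-pt)[:2])
E
```

```text
scene8 ring [0.64206156 0.06929098 0.173     ] tip [0.63733136 0.06677855 0.188     ] ring-tip [0.0047302  0.00251243]
side8 ring [0.63713018 0.06346136 0.173     ] tip [0.63814308 0.06520424 0.188     ] ring-tip [-0.00101289 -0.00174287]
wrist8 ring [0.63750527 0.06462217 0.173     ] tip [0.63614479 0.06169042 0.188     ] ring-tip [0.00136048 0.00293175]
```

All three views have the tip over the ring to within about 2 mm, and the red cap shows at (395,147) in the wrist crop. I'll apply a small correction and descend.

Call:
{"op": "jog_arm", "data": {
  "increments": [
    [1,[-0.0014,-0.001,0],0],
    [1,[0,0,0.008],0],
    [1,[0,0,0.008],0],
    [1,[0,0,0.008],0],
    [1,[0,0,0.008],0],
    [1,[0,0,0.008],0],
    [1,[0,0,0.006],0],
    [1,[0,0,0],0]
  ]
}}

```text
clock: 11.8
tcp_pos: [0.6376, 0.0672, 0.2472]
eef_rot: [2.04, -2.386, -0.002]
wrist_force: [0.7, 0.1, -0.7]
width: 0.0146
```

Call:
{"op": "jog_arm", "data": {
  "increments": [
    [1,[0,0,0.004],0],
    [1,[0,0,0.003],0],
    [1,[0,0,0],0],
    [1,[0,0,0],0]
  ]
}}

```text
clock: 12.13
tcp_pos: [0.6384, 0.0673, 0.2424]
eef_rot: [-2.042, 2.388, -0.0]
wrist_force: [0.0, 0.1, -1.8]
width: 0.0147
```

Call:
{"op": "jog_arm", "data": {
  "increments": [
    [1,[0,0,0.003],0],
    [1,[0,0,0],0],
    [1,[0,0,0],0]
  ]
}}

```text
clock: 12.38
tcp_pos: [0.6388, 0.0673, 0.2399]
eef_rot: [-2.041, 2.387, -0.001]
wrist_force: [0.4, 0.6, 1.3]
width: 0.015
```

Call:
{"op": "jog_arm", "data": {
  "increments": [
    [1,[0,0,0.003],0],
    [1,[0,0,0],0],
    [1,[0,0,0],0]
  ]
}}

```text
clock: 12.63
tcp_pos: [0.6387, 0.0673, 0.2366]
eef_rot: [-2.041, 2.387, -0.001]
wrist_force: [-0.2, 0.2, 3.5]
width: 0.0148
```

Call:
{"op": "jog_arm", "data": {
  "increments": [
    [1,[0,0,0.003],0],
    [1,[0,0,0],0],
    [1,[0,0,0],0]
  ]
}}

```text
clock: 12.88
tcp_pos: [0.6386, 0.0673, 0.2335]
eef_rot: [-2.041, 2.387, -0.001]
wrist_force: [1.6, 0.5, 4.0]
width: 0.0147
```

Call:
{"op": "jog_arm", "data": {
  "increments": [
    [1,[0,0,0.002],0],
    [1,[0,0,0],0],
    [1,[0,0,0],0]
  ]
}}

```text
clock: 13.13
tcp_pos: [0.6391, 0.0673, 0.2328]
eef_rot: [-2.041, 2.386, -0.002]
wrist_force: [-0.3, -0.1, 8.4]
width: 0.0147
```

Call:
{"op": "jog_arm", "data": {
  "increments": [
    [1,[0,0,0.001],0],
    [1,[0,0,0],0],
    [1,[0,0,0],0]
  ]
}}

```text
clock: 13.38
tcp_pos: [0.6394, 0.0672, 0.2326]
eef_rot: [-2.04, 2.385, -0.003]
wrist_force: [0.3, -0.1, 12.4]
width: 0.0152
```

Call:
{"op": "jog_arm", "data": {
  "increments": [
    [1,[0,0,0.0005],0],
    [1,[0,0,0],0],
    [1,[0,0,0],0],
    [1,[0,0,0],0],
    [1,[0,0,0],0],
    [1,[0,0,0],0],
    [1,[0,0,0],0],
    [1,[0,0,0],0]
  ]
}}

```text
clock: 14.05
tcp_pos: [0.6395, 0.0672, 0.2326]
eef_rot: [-2.04, 2.385, -0.004]
wrist_force: [-1.2, 0.6, 15.1]
width: 0.0149
```

```bash
python3 - <<'E'
from plant import get_image,manip
from h import *
st=manip.sense();print(st['tcp_pos'],st['wrist_force'],st['moment'])
for n in ("scene","side","wrist"):
    d=get_image(n); np.savez(n+'9.npz',**d)
crop(load('wrist9'),160,150,400,330,'wrist9')
crop(load('scene9'),130,60,390,255,'scene9',3)
crop(load('side9'),210,110,410,260,'side9',4)
st=manip.sense();print(st['tcp_pos'],st['wrist_force'])
E
```

```text
[0.6394942  0.06720422 0.23258089] [-1.20820947  0.61792338 15.06191382] [ 0.08122421  0.59707344 -0.00672976]
wrist9 scale 3.3333333333333335 off 160 150
scene9 scale 3 off 130 60
side9 scale 4 off 210 110
[0.63953643 0.06721086 0.23258153] [-0.63428787  1.0979982  14.28922077]
```

View pics/wrist9.png

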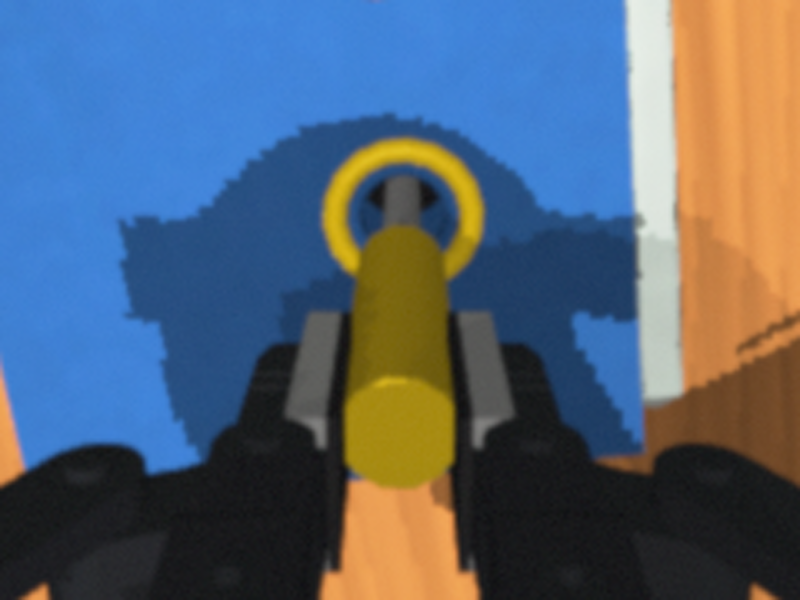

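View pics/scene9.png

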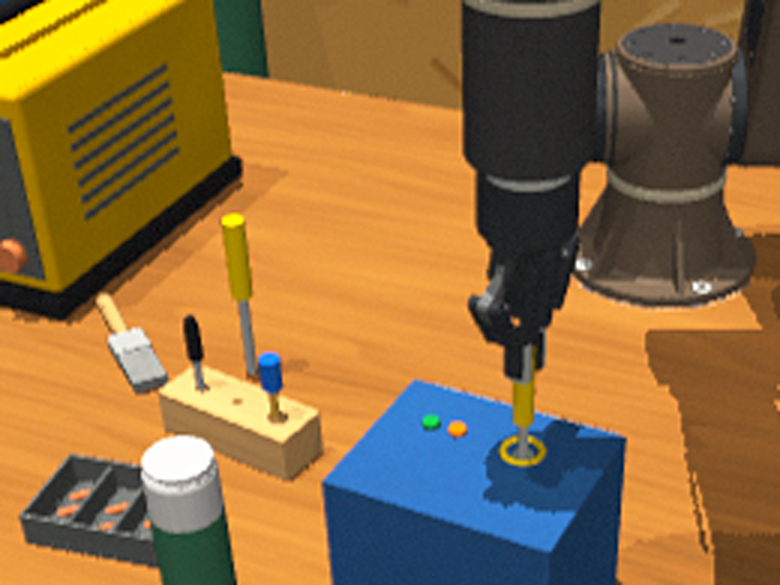

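View pics/side9.png

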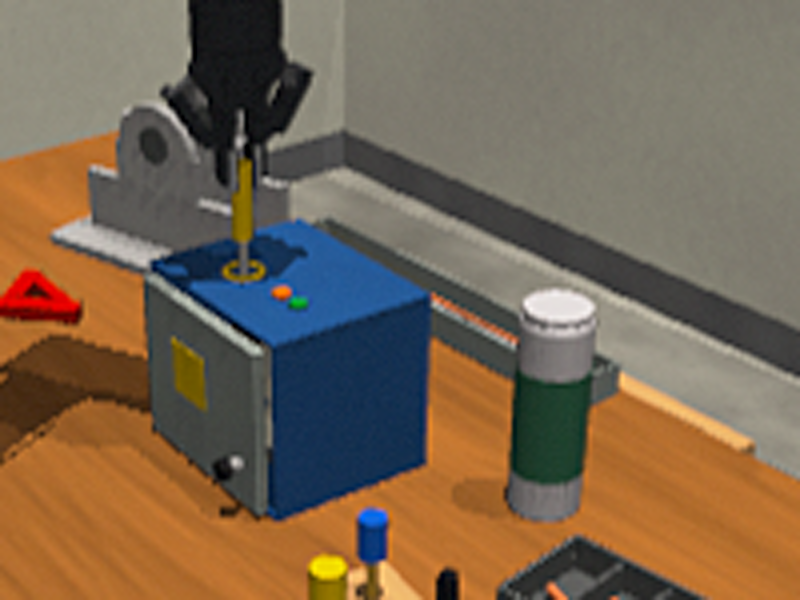

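```bash
python3 -c "
from plant import workorder; print(workorder.close_job())"
```

```text
the job is handed in; nothing more can be done
None
```

I shut the box door, pulled the smaller yellow pin out of the tool block, and pressed the red button down through the ringed hole. I handed the job in at about 14 s with the pin still gripped.

**What the last checks showed**
- **Door:** it lies parallel to the box front in the wrist view, and in an earlier overlay it matched the shut model with a hinge position I had estimated. It stayed there after I backed off. There is no direct reading of the door angle.
- **Button:** the tool height stopped changing at 0.2326 m while the upward force rose from about 4 N to about 15 N. That puts the tip near z = 0.127 m, which is fully down. The button itself is hidden in the final images, so this rests on force and height.
- **Pin grip:** the pin has not slipped in the jaws, judging by the wrist view.
- **Rest of the bench:** the other tools, the can and the tray look unmoved in the views I checked. The hammer was not in any of the last pictures.

**What disagreed**
- The gripper reads about 15 mm of opening on the 18 mm handle, a difference I did not explain.
- The three cameras differed by up to about 6 mm on the hole's position. I settled that by comparing the tip with the ring in each view.
- At the end of the door push the wrist read about 18 N back along the push and 11 N upward. I can't say whether a finger link also touched the box.

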